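# Show a circuit board to the inspection camera

## Task

Take the circuit board with the red relay out of the rack by its grey grip tab and present it in the air to the inspection camera: middle of the board on the lens axis 130 mm in front of the lens, component side squarely facing the lens, tab upwards. Finish while still holding it there, still, in the gripper. Leave the other two boards in their slots and do not touch the camera or its stand.

Things in the scene. Friction and masses are not known exactly. Their poses are not given: they have to be found in the camera images.
- red_board: Circuit board in a black carrier frame, on edge in one of the rack's slots; 80 wide (y), 12 thick (x), 70 mm high, plus a grey grip tab on top (36 wide, 12 thick, 70 to 105 mm above the underside). Component side faces +x: red relay, 20 x 24 mm, 12 mm proud of the frame, top at 57 mm. Origin: centre of the underside; z up towards the tab. Loose, about 0.12 kg; lifts straight up.
- blue_board: Circuit board in a black carrier frame, on edge in one of the rack's slots; 80 wide (y), 12 thick (x), 70 mm high, plus a grey grip tab on top (36 wide, 12 thick, 70 to 105 mm above the underside). Component side faces +x: blue relay, 20 x 24 mm, 12 mm proud of the frame, top at 57 mm. Origin: centre of the underside; z up towards the tab. Must stay in its slot.
- yellow_board: Circuit board in a black carrier frame, on edge in one of the rack's slots; 80 wide (y), 12 thick (x), 70 mm high, plus a grey grip tab on top (36 wide, 12 thick, 70 to 105 mm above the underside). Component side faces +x: yellow relay, 20 x 24 mm, 12 mm proud of the frame, top at 57 mm. Origin: centre of the underside; z up towards the tab. Must stay in its slot.
- red_board_middle (a point): middle of the red-relay board, on the front plane of its frame: 6 mm in front (+x) and 40 mm above (z) the board's origin
- rack: fixed grey rack block 230 x 110 x 30 mm with three slots across it (long sides along its y) at x = -70, 0 and +70 mm; slots 20 mm deep, floor 10 mm above the table, about 1.6 mm wider than the boards. All boards face its +x. Origin: centre of the underside, z up
- camera: Camera head (white housing, black lens, white ring light 60 mm across), looking 30 degrees below level, away from the stand's column, roughly to the robot. Origin: centre of the lens front. x: along the optical axis into the lens (30 degrees upwards); y level; z up in the picture. A board presented properly has the same axis directions as the camera. Height varies
- view_point (a point): the point in empty air where the middle of the board must be: on the optical axis, 130 mm in front of the lens (camera frame x = -130 mm)
- stand: fixed stand of the inspection camera: grey foot 140 x 140 x 16 mm with a steel column of 24 mm diameter, 400 mm high, in its middle. Origin: on the table plumb below the lens front, 140 mm from the column (the column is towards its +x, the camera looks towards its -x); the lens front is 245 to 305 mm above it
Not all that is in view belongs to the job. Leave any orange look-alike of the red_board alone.

How it is judged (in metres and radians):
On the way:
1. the red-relay board is lifted clear of the rack in the gripper (height (world z) of red_board above 0.05 m and contact force between the fingers and red_board above 1 N and contact force between red_board and rack below 0.2 N), for 0.2 s.
At the end, for the whole second after the job is handed in: Gripper holds the red-relay board still by its tab (over 70 mm from the underside), touching nothing else, underside over 80 mm high; middle within 20 mm of the view point, axes within 0.2 rad of the camera's, components to the lens, tab up; other boards within 15 mm of their start, upright (distance between red_board_middle and view_point below 0.02 m and angle between the x axis of red_board and the x axis of camera, either way round below 0.2 rad and angle between the y axis of red_board and the y axis of camera, either way round below 0.2 rad and angle between red_board's own x axis and vertical below 1.4 rad and angle between red_board's own z axis and vertical below 1 rad and contact force between the fingers and red_board above 1 N and z of the grasp point in the frame of red_board above 0.07 m and height (world z) of red_board above 0.08 m and contact force between red_board and rack below 0.2 N and contact force between red_board and stand below 0.2 N and contact force between red_board and blue_board below 0.2 N and contact force between red_board and yellow_board below 0.2 N and linear speed of red_board below 0.03 m/s and angular speed of red_board below 0.2 rad/s and distance of each of blue_board, yellow_board from where it was at the start of the episode below 0.015 m and angle between each of blue_board, yellow_board's own z axis and vertical below 0.2 rad); the arm keeps its last pose, push and grip.
It fails at once if the camera or its stand is touched (contact force between anything else and stand above 1 N).
It fails at once if one of the other boards is pulled out of its place or tipped (distance of any of blue_board, yellow_board from where it was at the start of the episode above 0.02 m or angle between any of blue_board, yellow_board's own z axis and vertical above 0.35 rad).
It also fails if it takes over 35 s, if anything falls off the work surface, if the arm or the gripper's body presses on something with over 40 N, if the wrist force passes 120 N, or if a joint passes its speed limit or range.

## Robot

A 6-joint arm with a two-finger parallel gripper is mounted at the origin on the work surface. World frame = base frame: x ahead of the robot, y to its left, z up, the work surface at z = 0. Lengths are in mm, angles in rad, forces in N, time in s.
With the tool pointing down it reaches from about 350 to 775 mm from the base axis. Payload 7.3 kg.
Tool frame: the origin (TCP) lies midway between the tips of the shut fingers; the grasp point (between the pads) lies 19 mm behind it; z points along the fingers, y is the line along which they close (so a half turn about z gives the same grasp; the last joint's range is limited). The gripper opens to 92 mm and grips with 3 to 60 N. Pads are 19 mm wide; open, the fingers measure 130 mm over their backs; the gripper's body (75 mm by 190 mm) begins 47 mm behind the grasp point.
Start: joints at [-1.331, 0.342, 1.524, -0, 1.275, -0.146], TCP at [197.581, -486.422, 226.741] pointing down, gripper open.
Joint ranges: [-2.53, 2.53], [-0.77, 2.02], [0.04, 2.7], [-1, 4.14], [0.28, 2.66], [-3.11, 3.11]. Speed limits (rad/s): [2.57, 2.57, 3.14, 3.14, 3.14, 3.14].

## Interface

Orientations are given as [roll, pitch, yaw] about the fixed x, y, z axes, in that order (R = Rz(yaw) Ry(pitch) Rx(roll)).
In Python, from plant import bot gives the robot as it stands. The module is installed in compiled form; this text tells all that it offers.
- The arm moves only by the shell command python3 -m crank 'ROWS' [OPENING]. ROWS is JSON, a list of rows, each a list of 6 numbers: the shift along the tool's x, y, z in m, then the turn, a rotation vector about the tool's x, y, z in rad. In form: [[dx, dy, dz, wx, wy, wz], ...]. A call has 1 to 5 rows; each row shifts and turns the commanded pose from where the row before left it, along the tool's axes as they then stand; what a row does not reach is not made up. A row lasts 1/8 s, in which the tool goes at most 62.5 mm and 10.7 degrees, less where a joint would pass 70% of its speed; a pose out of reach is approached as far as the arm can. A call is refused whole if a number of a shift passes 0.0625 or a number of a turn 0.188, either way. A call with a gripper value outside its range is refused whole. OPENING is the opening in per cent of the stroke, from 0 (shut) to 100 (fully open), set as the call begins (- or left out, the last holds). The fingers move at their own pace and stop on an object; the grip force is fixed at half the most. Time passes only in rows, so rows that do not move let the fingers close. It gives the time, the measured TCP pose, the force, the opening and the grip force at its end, in the units of the state.
- bot.get_obs(): the state, without advancing time (a new reading comes with each control period).
- bot.capture(name): name is "side" or "top"; returns a dict with "color" (400x640x3 uint8, blue, green, red), "fov_y" (degrees; the focal length in pixels is half the picture's height over the tangent of half this angle, whatever the lens; pixels are square), "cx", "cy" (the principal point, pixels), "extrinsics" (4x4, takes a point from world to camera coordinates). Camera axes: x right, y up, looking along -z (the intrinsics and any distortion apply to the point x, -y, -z); pixel columns grow to the right and rows downward; lengths in mm; the calibration is good to about 2 mm. A picture is of the moment at which its call begins. There is no depth.
- bot.close_job(): hands the job in; it is judged then, once.
The state is a dict: "time": time; "joint_positions": joint angles; "dq": joint speeds; "tau": joint torques, N m; "tool_pos": TCP position; "tcp_rot": TCP orientation; "contact_force": force on the tool from outside, world axes, zero at the start; "moment": the same for the moment, N m; "grip_width": finger opening in mm; "finger_force": force on a finger pad.
Only numpy, scipy, OpenCV 4.12 (cv2) and the standard library are available. Lean on these libraries where they do the work, as an engineer would, in place of code of your own. Each camera call takes 0.05 s, during which the arm holds its last target. There are 200 camera calls.

## Working session

There is one attempt and no reset: what is moved stays moved. The work goes in short steps, Python scripts to look and compute and a shell command to move; the robot and the scene stay as the last step left them, time stands still between calls to the robot, and variables do not carry over. Pictures are saved under pics/ and viewed, at most 10 in all, crops included, and the job is handed in when it is done.

```bash
mkdir -p pics; cat > h.py <<'E'
import numpy as np,cv2
from plant import bot
def cap(n):
    c=bot.capture(n); return c
def K(c):
    h=c["color"].shape[0]; f=h/2/np.tan(np.radians(c["fov_y"])/2); return f,c["cx"],c["cy"]
def ray(c,u,v):
    f,cx,cy=K(c); E=np.array(c["extrinsics"]); R=E[:3,:3];t=E[:3,3]
    d=R.T@np.array([(u-cx)/f,-(v-cy)/f,-1.]); return -R.T@t,d/np.linalg.norm(d)
def onz(c,u,v,z):
    o,d=ray(c,u,v); return o+d*(z-o[2])/d[2]
def tri(c1,p1,c2,p2):
    o1,d1=ray(c1,*p1);o2,d2=ray(c2,*p2)
    s=np.linalg.lstsq(np.c_[d1,-d2],o2-o1,rcond=None)[0]
    a,b=o1+d1*s[0],o2+d2*s[1]; return (a+b)/2,np.linalg.norm(a-b)
def proj(c,P):
    f,cx,cy=K(c);E=np.array(c["extrinsics"]);q=E[:3,:3]@np.array(P,float)+E[:3,3]
    return cx+f*q[0]/-q[2],cy-f*q[1]/-q[2]
E
python3 - <<'E'
from h import *
for n in("side","top"):
    c=cap(n);cv2.imwrite(f"pics/{n}0.png",c["color"]);print(n,{k:v for k,v in c.items() if k!="color"})
print(bot.get_obs())
E
```

```text
side {'fov_y': 57.52239597290674, 'cx': 317.74171360423145, 'cy': 198.85805068945174, 'extrinsics': array([[ 9.66957504e-01, -2.54250310e-01, -1.87073758e-02,
        -5.80653555e+02],
       [ 1.64494951e-01,  5.66172586e-01,  8.07706639e-01,
        -2.59108332e+02],
       [-1.94768060e-01, -7.84095264e-01,  5.89287723e-01,
        -7.76887130e+02],
       [ 0.00000000e+00,  0.00000000e+00,  0.00000000e+00,
         1.00000000e+00]])}
top {'fov_y': 45.71704143057122, 'cx': 320.51564070047436, 'cy': 202.91886880177972, 'extrinsics': array([[-2.49692117e-02, -9.99532973e-01, -1.76174396e-02,
         5.52440324e+01],
       [ 9.96995646e-01, -2.61906566e-02,  7.28953511e-02,
        -6.03881446e+02],
       [-7.33227193e-02, -1.57443711e-02,  9.97183982e-01,
        -1.19281973e+03],
       [ 0.00000000e+00,  0.00000000e+00,  0.00000000e+00,
         1.00000000e+00]])}
{'time': 0.1, 'joint_positions': array([-1.33099902e+00,  3.42664595e-01,  1.52492310e+00, -4.27388132e-05,
        1.27544318e+00, -1.45985700e-01]), 'dq': array([-0.00073794, -0.00117956, -0.00199782, -0.00058113, -0.0005489 ,
        0.00016004]), 'tau': array([ 1.04398110e-03, -4.32006741e+01, -2.44694173e+01,  7.19101564e-02,
        5.26309479e-02, -4.48963942e-05]), 'tool_pos': array([ 197.4737332 , -486.03563827,  226.10792716]), 'tcp_rot': array([-3.14016379e+00, -1.68779023e-04,  3.85795355e-01]), 'contact_force': array([-0.4247659, -0.3134517, -0.0384578]), 'moment': array([ 0.0183623 ,  0.0021301 , -0.03099325]), 'finger_force': 0.0, 'grip_width': 91.57052497969441}
```

View pics/side0.png

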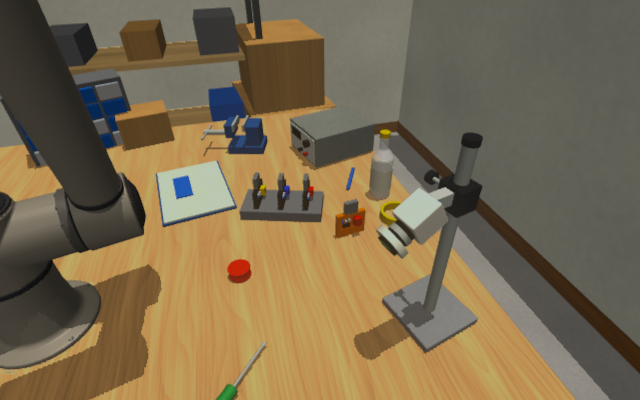

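View pics/top0.png

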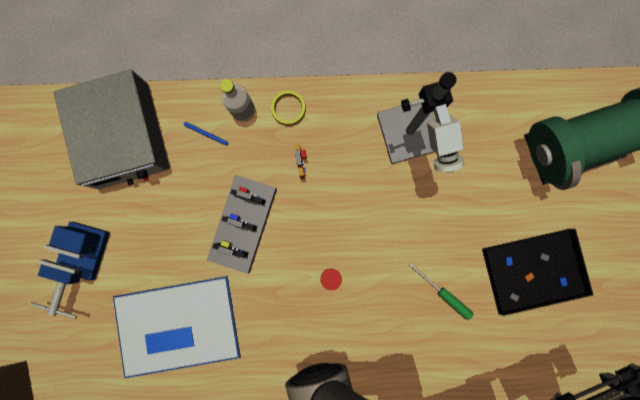

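The red-relay board could be confused with four things:
- rack board: top (245,192), side (307,190)
- orange look-alike: top (301,160), side (350,220)
- red cap: top (331,279), side (239,269)
- blue and yellow boards beside it in the rack

By the description I choose the rack board. Next is a close crop.

```bash
python3 - <<'E'
import cv2,numpy as np
t=cv2.imread("pics/top0.png");s=cv2.imread("pics/side0.png")
def cr(i,x,y):
    p=cv2.resize(i[y:y+100,x:x+133],(400,300),interpolation=cv2.INTER_CUBIC)
    for k in range(0,133,20):
        cv2.putText(p,str(x+k),(k*3,8),0,.3,(0,255,255));cv2.line(p,(k*3,10),(k*3,14),(0,255,255))
    for k in range(0,100,20):cv2.putText(p,str(y+k),(0,k*3+4),0,.3,(0,255,255))
    return p
cv2.imwrite("pics/crop.png",np.vstack([np.hstack([cr(t,190,175),cr(t,365,80)]),np.hstack([cr(s,225,150),cr(s,365,170)])]))
E
```

```text
(no output)
```

View pics/crop.png

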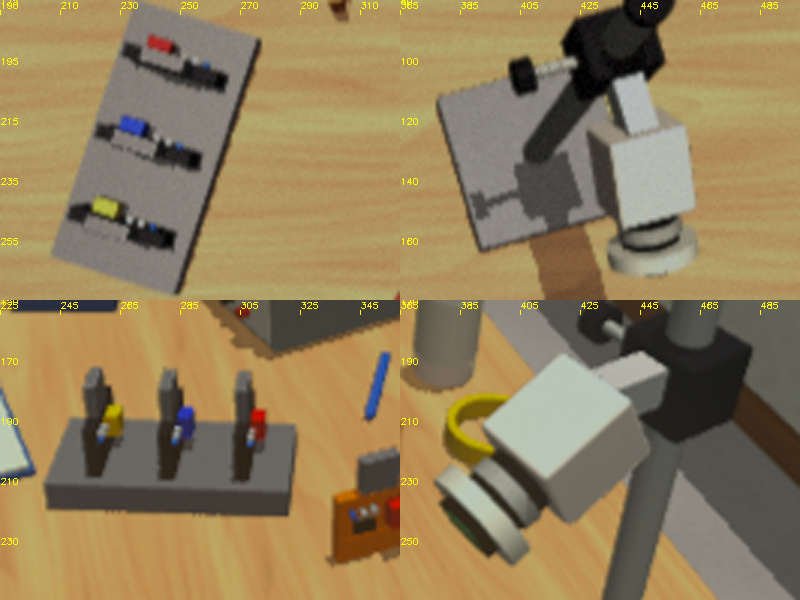

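The crops confirm the choice: the red relay stands in the rack at top ~(243,190) with its tab at ~(256,200), and at side ~(311,191) with its tab ~(306,180). The orange one stands outside the rack. The lens is at about top (449,164) and side (387,244).

```bash
python3 - <<'E'
from h import *
np.set_printoptions(precision=1,suppress=True)
T=cap("top");S=cap("side")
A=[onz(T,u,v,30) for u,v in((276,188),(249,272.5),(207.5,260))]
print("rack",A,[np.degrees(np.arctan2(*(a[:2]-b[:2])[::-1])) for a,b in((A[0],A[1]),(A[2],A[1]))],np.linalg.norm(A[0]-A[1]),np.linalg.norm(A[2]-A[1]),"centre",(A[0]+A[2])/2)
def blob(c,lo,hi,box):
    h=cv2.cvtColor(c["color"],cv2.COLOR_BGR2HSV);m=cv2.inRange(h,lo,hi)
    if lo[0]==0:m|=cv2.inRange(h,(172,lo[1],lo[2]),(180,255,255))
    k=np.zeros_like(m);x,y,X,Y=box;k[y:Y,x:X]=m[y:Y,x:X];M=cv2.moments(k,True);return M["m10"]/M["m00"],M["m01"]/M["m00"]
for n,lo,hi in(("red",(0,150,80),(8,255,255)),("yel",(22,120,80),(34,255,255)),("blu",(112,120,80),(128,255,255))):
    p=blob(T,lo,hi,(205,175,270,272));q=blob(S,lo,hi,(230,160,330,225));print(n,p,q,tri(T,p,S,q))
F=[onz(T,u,v,16) for u,v in((378,113),(392,163))];print("footT",F)
G=[onz(S,u,v,16) for u,v in((383,299),(429,344),(476,317))];print("footS",G,"c",(G[0]+G[2])/2)
d=F[0]-F[1];print(np.degrees(np.arctan2(d[1],d[0])),np.linalg.norm(d))
for a,b in((0,1),(1,2)):
    d=G[b]-G[a];print(np.degrees(np.arctan2(d[1],d[0])),np.linalg.norm(d))
print("lens",tri(T,(449,164),S,(387,244)))
E
```

```text
rack [array([645.8, 152.4,  30. ]), array([433.1, 224.6,  30. ]), array([467.1, 329.6,  30. ])] [np.float64(-18.751007617873213), np.float64(72.09532281738156)] 224.53228374109034 110.34430344088821 centre [556.4 241.   30. ]
red (242.56, 189.32) (310.30232558139534, 190.67441860465115) (array([641.4, 233.6,  55.8]), np.float64(1.1150984292543586))
yel (224.77083333333334, 243.64583333333334) (258.3856209150327, 188.6078431372549) (array([502.3, 278.9,  60.5]), np.float64(10.480818428184838))
blu (233.5, 216.5) (286.0, 190.0487804878049) (array([574.2, 257.2,  55.3]), np.float64(0.5188551709440109))
footT [array([ 836.5, -115.8,   16. ]), array([ 704.1, -147.4,   16. ])]
footS [array([ 706.4, -151.9,   16. ]), array([ 749.2, -274.2,   16. ]), array([ 871.1, -244.9,   16. ])] c [ 788.7 -198.4   16. ]
13.44785019240471 136.1207674566109
-70.70435795812595 129.55857596653323
13.511887872525923 125.29248643938166
lens (array([ 659.2, -230.1,  260.6]), np.float64(3.7183746511939617))
```

```bash
python3 -m crank '[[0,0,0,0,0,-0.173],[0,0,0,0,0,-0.173],[0,0,0,0,0,-0.173],[0,0,0,0,0,-0.173],[0,0,0,0,0,-0.173]]' 50
python3 -m crank '[[0.054,0.012,0,0,0,0],[0.054,0.012,0,0,0,0],[0.054,0.012,0,0,0,0],[0.054,0.012,0,0,0,0],[0.054,0.012,0,0,0,0]]'
python3 -m crank '[[0.054,0.012,0,0,0,0],[0.054,0.012,0,0,0,0],[0.054,0.012,0,0,0,0],[0.054,0.012,0,0,0,0],[0.054,0.012,0,0,0,0]]'
```

```text
time: 0.82
tool_pos: [197.5, -486.3, 226.5]
tcp_rot: [-3.141, -0.0, 1.256]
contact_force: [0.3, 0.1, -0.3]
grip_width: 47.7
finger_force: 0.0
time: 1.45
tool_pos: [340.1, -247.4, 226.8]
tcp_rot: [3.141, 0.0, 1.25]
contact_force: [0.7, -0.5, -0.4]
grip_width: 45.7
finger_force: 0.0
time: 2.08
tool_pos: [482.0, -9.8, 226.7]
tcp_rot: [3.141, 0.0, 1.251]
contact_force: [0.5, -1.3, -0.2]
grip_width: 46.0
finger_force: 0.0
```

```bash
python3 -m crank '[[0.052,0.012,0,0,0,0],[0.052,0.012,0,0,0,0],[0.052,0.012,0,0,0,0],[0.052,0.012,0,0,0,0],[0.052,0.012,0,0,0,0]]'
python3 -m crank '[[0,0,0,0,0,0],[0,0,0.03,0,0,0],[0,0,0.03,0,0,0],[0,0,0.03,0,0,0],[0,0,0,0,0,0]]'
cat > grid.py <<'E'
import cv2,numpy as np
def cr(i,x,y,w,h,s):
    p=cv2.resize(i[y:y+h,x:x+w],None,fx=s,fy=s,interpolation=cv2.INTER_CUBIC)
    for k in range(0,w,20):cv2.putText(p,str(x+k),(k*s,8),0,.3,(0,255,255));cv2.line(p,(k*s,10),(k*s,14),(0,255,255))
    for k in range(0,h,20):cv2.putText(p,str(y+k),(0,k*s+4),0,.3,(0,255,255))
    return p
E
python3 - <<'E'
from h import *;from grid import *
t=cap("top");s=cap("side")
cv2.imwrite("pics/c2.png",np.hstack([cr(t["color"],190,140,100,140,4),cr(s["color"],240,100,100,140,4)]))
print(bot.get_obs()["tool_pos"],proj(s,[622.8,218.9,115]),proj(t,[622.8,218.9,115]))
E
```

```text
time: 2.7
tool_pos: [620.7, 217.9, 226.4]
tcp_rot: [-3.141, 0.0, 1.251]
contact_force: [0.1, 0.2, 0.0]
grip_width: 45.9
finger_force: 0.0
time: 3.32
tool_pos: [618.3, 215.2, 134.3]
tcp_rot: [-3.137, 0.003, 1.25]
contact_force: [0.0, -0.8, 0.2]
grip_width: 46.0
finger_force: 0.0
[620.40538295 215.89858986 137.6905187 ] (np.float64(304.56391347688384), np.float64(176.9816099291745)) (np.float64(244.2838300948999), np.float64(194.62894417548478))
```

View pics/c2.png

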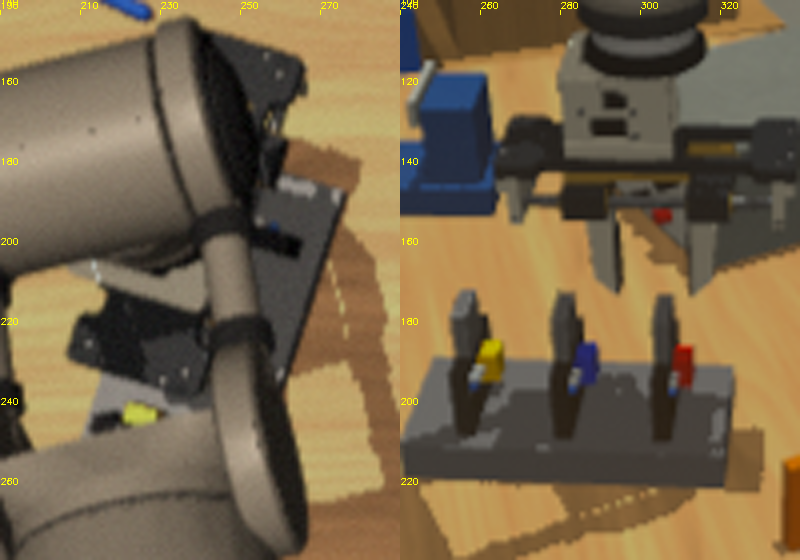

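The side crop shows the fingertips at (294,173) and (312,173), straddling the red board's tab at (304,175). I'll nudge slightly, then go down.

```bash
python3 -m crank '[[0.003,0.002,0.01,0,0,0],[0,0,0.02,0,0,0],[0,0,0.02,0,0,0],[0,0,0.01,0,0,0],[0,0,0,0,0,0]]'
python3 - <<'E'
from h import *;from grid import *
s=cap("side")
cv2.imwrite("pics/c3.png",cr(s["color"],250,120,100,100,5))
print(bot.get_obs()["tool_pos"])
E
```

```text
time: 4.05
tool_pos: [622.9, 218.6, 76.4]
tcp_rot: [-3.141, 0.0, 1.251]
contact_force: [-0.5, -0.4, -0.1]
grip_width: 45.7
finger_force: 0.0
[623.3132734  218.63354111  77.14796718]
```

View pics/c3.png

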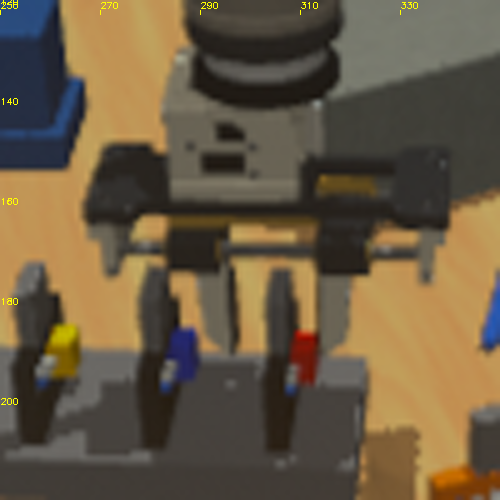

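The fingers at x≈296 and 314 straddle the red tab at ≈305, and the blue tab is clear. I'll close the gripper.

```bash
python3 -m crank '[[0,0,0,0,0,0],[0,0,0,0,0,0],[0,0,0,0,0,0],[0,0,0,0,0,0],[0,0,0,0,0,0]]' 0
```

```text
time: 4.72
tool_pos: [623.4, 218.5, 76.9]
tcp_rot: [3.141, -0.0, 1.251]
contact_force: [2.3, 0.9, -0.9]
grip_width: 11.9
finger_force: 30.0
```

```bash
python3 -m crank '[[0,0,-0.01,0,0,0],[0,0,-0.02,0,0,0],[0,0,-0.03,0,0,0],[0,0,-0.03,0,0,0],[0,0,-0.03,0,0,0]]'
python3 -m crank '[[0,0,-0.03,0,0,0],[0,0,-0.03,0,0,0],[0,0,-0.02,0,0,0],[0,0,0,0,0,0],[0,0,0,0,0,0]]'
python3 - <<'E'
from h import *;from grid import *
s=cap("side");t=cap("top")
cv2.imwrite("pics/c4.png",np.hstack([cr(s["color"],260,60,90,160,4),cr(t["color"],380,80,100,160,4)]))
print(bot.get_obs())
E
```

```text
time: 5.35
tool_pos: [622.3, 218.7, 198.2]
tcp_rot: [-3.141, 0.0, 1.251]
contact_force: [0.2, 0.8, -1.1]
grip_width: 12.0
finger_force: 30.0
time: 5.98
tool_pos: [622.3, 218.5, 275.6]
tcp_rot: [-3.14, 0.001, 1.251]
contact_force: [0.5, -0.6, -1.1]
grip_width: 11.8
finger_force: 30.0
{'time': 6.075, 'joint_positions': array([ 2.21537755e-01,  5.79692389e-01,  1.00845017e+00, -1.42887839e-05,
        1.55618433e+00,  5.41473622e-01]), 'dq': array([ 6.47704226e-04, -7.84824418e-05, -5.74662410e-03, -5.29633220e-04,
        7.94378425e-04,  1.91686251e-03]), 'tau': array([ 3.57709697e-02, -5.82737160e+01, -2.71620244e+01,  9.59460530e-02,
       -6.54824617e-04, -2.00723498e-04]), 'tool_pos': array([622.34840015, 218.48369026, 275.24559205]), 'tcp_rot': array([-3.13925691e+00,  1.42146430e-03,  1.25086235e+00]), 'contact_force': array([ 0.41661412, -0.06474918, -1.3834301 ]), 'moment': array([ 0.00853498, -0.04056089,  0.04055719]), 'finger_force': 29.96017361059785, 'grip_width': 12.027621095619098}
```

View pics/c4.png

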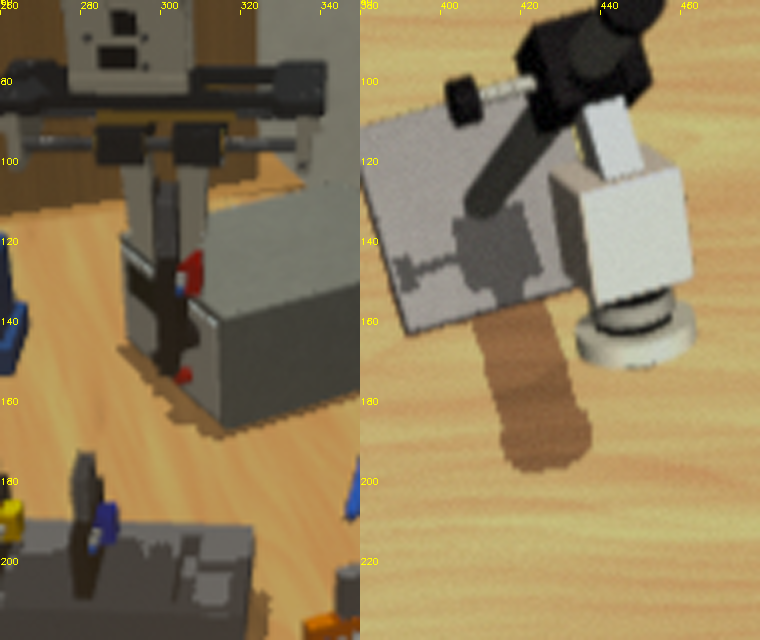

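The red board is held and clear of the rack, and the blue board is in place. Next I'll yaw, travel to a stand-off short of the lens and tilt.

```bash
python3 -m crank '[[0,0,0,0,0,-0.186],[0,0,0,0,0,-0.186],[0,0,0,0,0,-0.185],[-0.02,-0.012,0,0,0,0],[-0.03,-0.018,0,0,0,0]]'
python3 -m crank '[[-0.045,-0.026,0.006,0,0,0],[-0.045,-0.026,0.006,0,0,0],[-0.045,-0.026,0.006,0,0,0],[-0.045,-0.026,0.006,0,0,0],[-0.045,-0.026,0.006,0,0,0]]'
python3 -m crank '[[-0.045,-0.026,0.01,0,0,0],[-0.045,-0.026,0.01,0,0,0],[-0.045,-0.026,0.01,0,0,0],[-0.035,-0.026,0,0,0,0],[0,0,0,0,0,0]]'
python3 -m crank '[[0,0,0,-0.175,0,0],[0,0,0,-0.175,0,0],[0,0,0,-0.174,0,0],[0,0,0,0,0,0],[0,0,0,0,0,0]]'
python3 - <<'E'
from h import *;from grid import *
np.set_printoptions(precision=3,suppress=True)
s=cap("side");t=cap("top")
a=cr(s["color"],300,110,180,180,3);b=cr(t["color"],360,80,86,180,3)
cv2.imwrite("pics/c5.png",np.hstack([a,b]));cv2.imwrite("pics/top5.png",t["color"])
print(onz(t,410.5,131.5,16))
o=bot.get_obs();print(o["tool_pos"],o["tcp_rot"],o["joint_positions"],o["grip_width"],o["finger_force"])
for L in([659,-230,260.6],[652,-232,260]):print(proj(t,L),proj(s,L))
E
```

```text
time: 6.7
tool_pos: [604.9, 163.0, 275.2]
tcp_rot: [-3.139, -0.0, 1.809]
contact_force: [0.2, -0.3, -0.5]
grip_width: 12.2
finger_force: 30.0
time: 7.32
tool_pos: [530.9, -87.6, 245.8]
tcp_rot: [-3.14, -0.001, 1.808]
contact_force: [0.1, -0.4, -0.5]
grip_width: 12.0
finger_force: 30.0
time: 7.95
tool_pos: [469.3, -278.3, 215.6]
tcp_rot: [-3.14, -0.001, 1.804]
contact_force: [-0.1, 0.3, -1.9]
grip_width: 12.2
finger_force: 30.0
time: 8.57
tool_pos: [471.2, -275.8, 217.0]
tcp_rot: [2.62, -0.0, 1.808]
contact_force: [0.4, -0.8, -1.0]
grip_width: 12.2
finger_force: 30.0
[ 785.241 -198.282   16.   ]
[ 471.789 -275.62   217.18 ] [2.619 0.001 1.81 ] [-0.951  0.253  1.81   0.601  0.96  -1.512] 11.994192413555451 29.961902797222137
(np.float64(448.6707055054842), np.float64(164.99070231865227)) (np.float64(388.0085502657157), np.float64(243.78177594552022))
(np.float64(449.72365821281227), np.float64(168.3750773420744)) (np.float64(384.3235045318173), np.float64(245.75906167401308))
```

View pics/c5.png

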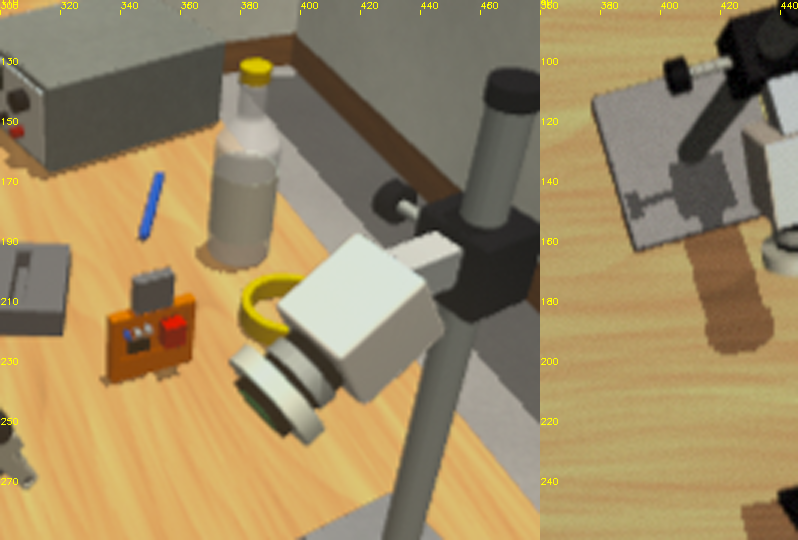

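The lens ring centre shows at side (388,244), which agrees with the estimate (656,-231,260). Now the last 58 mm.

```bash
python3 -m crank '[[0,0.012,0.008,0,0,0],[0,0.012,0.008,0,0,0],[0,0.013,0.008,0,0,0],[0,0.013,0.007,0,0,0],[0,0,0,0,0,0]]'
python3 - <<'E'
from h import *;from grid import *
np.set_printoptions(precision=3,suppress=True)
s=cap("side");t=cap("top")
a=cr(s["color"],270,130,200,180,2);b=cr(t["color"],340,80,140,180,2)
cv2.imwrite("pics/c6.png",cv2.resize(np.hstack([a,b]),None,fx=1.15,fy=1.15))
o=bot.get_obs();print(o["tool_pos"],o["tcp_rot"],o["finger_force"])
from scipy.spatial.transform import Rotation as Ro
R=Ro.from_euler("xyz",o["tcp_rot"]).as_matrix();bx,by,bz=R[:,1],R[:,0],-R[:,2]
O=o["tool_pos"]-67*bz;print("bx",bx,"mid",O+6*bx+40*bz,"aim for lens",O+136*bx+40*bz,proj(s,O+136*bx+40*bz),proj(t,O+136*bx+40*bz))
for n,p in(("relay",(18,20,45)),("BL",(6,-40,0)),("TL",(6,-40,70)),("TR",(6,40,70)),("BR",(6,40,0))):
    P=O+bx*p[0]+by*p[1]+bz*p[2];print(n,np.array(proj(s,P)),np.array(proj(t,P)))
E
```

```text
time: 9.3
tool_pos: [529.0, -261.6, 214.8]
tcp_rot: [2.618, 0.0, 1.81]
contact_force: [-0.6, -0.4, -1.4]
grip_width: 12.3
finger_force: 30.0
[ 527.954 -261.93   214.713] [ 2.618 -0.     1.808] 29.962006732821465
bx [0.842 0.204 0.5  ] mid [ 546.124 -257.526  194.331] aim for lens [ 655.544 -231.029  259.332] (np.float64(386.1467436793708), np.float64(245.2285228403107)) (np.float64(449.09179528973357), np.float64(166.73151299053788))
relay [321.854 285.369] [447.326 219.271]
BL [347.675 328.048] [466.511 207.946]
TL [328.007 312.979] [479.422 222.04 ]
TR [302.896 275.64 ] [443.09 231.84]
BR [322.722 292.249] [432.315 217.167]
```

View pics/c6.png

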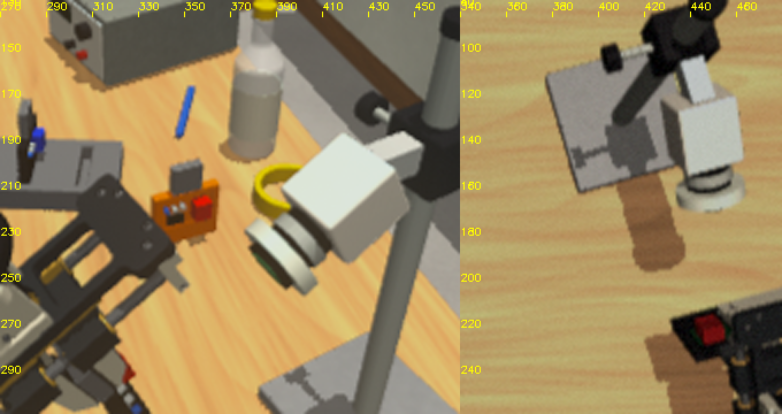

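The board's corner at top (432,218) and relay at (448,223) match the predicted presented pose. Nothing is touching, so I'll let it settle and hand in.

```bash
python3 -m crank '[[0,0,0,0,0,0],[0,0,0,0,0,0],[0,0,0,0,0,0],[0,0,0,0,0,0]]' && python3 -c "
from plant import bot
print(bot.close_job())"
```

```text
time: 9.9
tool_pos: [527.8, -262.3, 215.0]
tcp_rot: [2.618, 0.0, 1.808]
contact_force: [0.1, -0.6, -1.5]
grip_width: 12.1
finger_force: 30.0
the job is handed in; nothing more can be done
None
```

I handed the job in at 9.9 s with the red-relay board held still by its tab in front of the lens, its middle an estimated 5 mm or less from the view point; I disturbed nothing else that I could see, and the hand-in returned no verdict.

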